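# Nest a set of three plant stands in their carton

### The job

Pack the set of three plant stands: put the lidded tub of fixings in the middle of the shallow carton, then put the small stand over the tub, the middle-sized stand over the small one and the large stand over them all, so that they nest inside one another, centred in the carton, with every foot flat on the carton's floor. Set each thing down without dropping it, and leave the spare wooden foot where it stands.

Things in the scene. Friction and masses are not known exactly. Their poses are not given: they have to be found in the camera images.
- tub_center (a point): loose round plastic tub with a grey lid, full of fixings, 50 mm diameter, 45 mm tall (lid 52 mm across), standing upright; the point is its centre, 22.5 mm above its underside; z up.
- small_stand_bar (a point): loose small plant stand: open square frame of dark 8 mm steel bar, 80 mm tall, underside open; four legs 90 mm apart on pale wooden feet 16 mm across (106 mm over the feet). One cross bar, 10 mm wide, 8 mm deep, flush with the top, joins two opposite sides: lift by its middle (36 mm free each side). Point: middle of the cross bar, 76 mm above the feet's undersides; x along the bar, z up.
- middle_stand_bar (a point): loose middle-sized plant stand: open square frame of dark 8 mm steel bar, 115 mm tall, underside open; four legs 142 mm apart on pale wooden feet 16 mm across (158 mm over the feet). One cross bar, 10 mm wide, 8 mm deep, flush with the top, joins two opposite sides: lift by its middle (62 mm free each side). Point: middle of the cross bar, 111 mm above the feet's undersides; x along the bar, z up.
- large_stand_bar (a point): loose large plant stand: open square frame of dark 8 mm steel bar, 150 mm tall, underside open; four legs 194 mm apart on pale wooden feet 16 mm across (210 mm over the feet). One cross bar, 10 mm wide, 8 mm deep, flush with the top, joins two opposite sides: lift by its middle (88 mm free each side). Point: middle of the cross bar, 146 mm above the feet's undersides; x along the bar, z up.
- carton_floor (a point): shallow square open cardboard carton, fixed to the bench, 258 mm square outside, 250 mm inside, walls 4 mm thick and rising to 40 mm above the bench, floor 4 mm thick; the point is the middle of its inner floor, 4 mm above the bench; x and y run parallel to its walls, z up.
- spare_foot_center (a point): loose spare foot, a bigger one for a stool: plain pale wooden cylinder 38 mm diameter, 42 mm tall, standing upright on the bench; not part of the job; the point is its centre, 21 mm above the bench.
Things that resemble listed ones, but are neither listed nor needed, are in the scene too. What is shaped like the part that bears tub_center but yellow is not meant.

How it is judged:
On the way, in this order (a step that is already met when the one before it is completed fails the run):
1. the tub stands released in the carton (z of tub_center in the frame of carton_floor between 0.0175 and 0.0275 m and angle between tub_center's own z axis and vertical below 0.05 rad and x of tub_center in the frame of carton_floor between -0.045 and 0.045 m and y of tub_center in the frame of carton_floor between -0.045 and 0.045 m and linear speed of tub below 0.03 m/s and contact force between the fingers and tub below 0.1 N), for 0.2 s.
2. the small stand stands released in the carton over the tub (z of tub_center in the frame of carton_floor between 0.0175 and 0.0275 m and angle between each of tub_center, small_stand_bar's own z axis and vertical below 0.05 rad and x of tub_center in the frame of carton_floor between -0.045 and 0.045 m and y of tub_center in the frame of carton_floor between -0.045 and 0.045 m and z of small_stand_bar in the frame of carton_floor between 0.071 and 0.081 m and x of small_stand_bar in the frame of carton_floor between -0.045 and 0.045 m and y of small_stand_bar in the frame of carton_floor between -0.045 and 0.045 m and horizontal distance between small_stand_bar and tub_center below 0.025 m and linear speed of small_stand below 0.03 m/s and contact force between the fingers and small_stand below 0.1 N), for 0.2 s.
3. the middle stand stands released in the carton over the small one (z of tub_center in the frame of carton_floor between 0.0175 and 0.0275 m and angle between each of tub_center, small_stand_bar, middle_stand_bar's own z axis and vertical below 0.05 rad and x of tub_center in the frame of carton_floor between -0.045 and 0.045 m and y of tub_center in the frame of carton_floor between -0.045 and 0.045 m and z of small_stand_bar in the frame of carton_floor between 0.071 and 0.081 m and x of small_stand_bar in the frame of carton_floor between -0.045 and 0.045 m and y of small_stand_bar in the frame of carton_floor between -0.045 and 0.045 m and horizontal distance between small_stand_bar and tub_center below 0.025 m and z of middle_stand_bar in the frame of carton_floor between 0.106 and 0.116 m and x of middle_stand_bar in the frame of carton_floor between -0.035 and 0.035 m and y of middle_stand_bar in the frame of carton_floor between -0.035 and 0.035 m and horizontal distance between small_stand_bar and middle_stand_bar below 0.02 m and linear speed of middle_stand below 0.03 m/s and contact force between the fingers and middle_stand below 0.1 N), for 0.2 s.
4. the large stand stands released in the carton over the others (z of tub_center in the frame of carton_floor between 0.0175 and 0.0275 m and angle between each of tub_center, small_stand_bar, middle_stand_bar, large_stand_bar's own z axis and vertical below 0.05 rad and x of tub_center in the frame of carton_floor between -0.045 and 0.045 m and y of tub_center in the frame of carton_floor between -0.045 and 0.045 m and z of small_stand_bar in the frame of carton_floor between 0.071 and 0.081 m and x of small_stand_bar in the frame of carton_floor between -0.045 and 0.045 m and y of small_stand_bar in the frame of carton_floor between -0.045 and 0.045 m and horizontal distance between small_stand_bar and tub_center below 0.025 m and z of middle_stand_bar in the frame of carton_floor between 0.106 and 0.116 m and x of middle_stand_bar in the frame of carton_floor between -0.035 and 0.035 m and y of middle_stand_bar in the frame of carton_floor between -0.035 and 0.035 m and horizontal distance between small_stand_bar and middle_stand_bar below 0.02 m and z of large_stand_bar in the frame of carton_floor between 0.141 and 0.151 m and x of large_stand_bar in the frame of carton_floor between -0.03 and 0.03 m and y of large_stand_bar in the frame of carton_floor between -0.03 and 0.03 m and horizontal distance between middle_stand_bar and large_stand_bar below 0.02 m and linear speed of large_stand below 0.03 m/s and contact force between the fingers and large_stand below 0.1 N), for 0.2 s.
At the end, for the whole second after the job is handed in: All released, at rest, upright (0.05 rad) on the carton floor (5 mm): tub within 25 mm of the small stand's centre, each stand within 20 mm of the next, and from the carton's centre each way the large within 30 mm, middle 35, small and tub 45 (all of step 4 and linear speed of each of small_stand, middle_stand, tub below 0.03 m/s and contact force between the fingers and small_stand below 0.1 N and contact force between the fingers and middle_stand below 0.1 N and contact force between the fingers and tub below 0.1 N); the robot touches nothing.
It fails at once if the tub or a stand is dropped (falls free faster than 0.5 m/s, about 12 mm) ((linear speed of small_stand above 0.5 m/s and contact force between each of the fingers, the arm and small_stand below 0.01 N) or (linear speed of middle_stand above 0.5 m/s and contact force between each of the fingers, the arm and middle_stand below 0.01 N) or (linear speed of large_stand above 0.5 m/s and contact force between each of the fingers, the arm and large_stand below 0.01 N) or (linear speed of tub above 0.5 m/s and contact force between each of the fingers, the arm and tub below 0.01 N)).
It fails at once if the spare foot is moved by more than 15 mm (distance of spare_foot_center from where it was at the start of the episode above 0.015 m).
It also fails if it takes over 128 s, if anything falls off the work surface, if the arm or the gripper's body presses on something with over 40 N, if the wrist force passes 120 N, or if a joint passes its speed limit or range.

### The arm

A 7-joint arm with a two-finger parallel gripper is mounted at the origin on the work surface. World frame = base frame: x ahead of the robot, y to its left, z up, the work surface at z = 0. Lengths are in m, angles in rad, forces in N, time in s.
With the tool pointing down it reaches from about 0.425 to 0.925 m from the base axis. Payload 6.8 kg.
Tool frame: the origin (TCP) lies at the very end of the fingers, on their centre line; the grasp point (between the pads) lies 19 mm behind it; z points along the fingers, y is the line along which they close (so a half turn about z gives the same grasp; the last joint's range is limited). The gripper opens to 85 mm and grips with 20 to 120 N. Pads are 22 mm wide; open, the fingers measure 114 mm over their backs; the gripper's body (76 mm by 85 mm) begins 54 mm behind the grasp point. The pads swing forward as they close: fully open they stand 13 mm farther back than shut.
Start: joints at [1.072, 0.477, 0.022, 1.555, -0.011, 1.109, -0.083], TCP at [0.257, -0.624, 0.231] pointing down, gripper open.
Joint ranges: [-2.96, 2.96], [-0.34, 2.1], [-1.41, 1.46], [0.24, 2.44], [-1.37, 4.51], [0.17, 1.92], [-2.96, 2.96]. Speed limits (rad/s): [2.39, 2.39, 3.14, 3.14, 3.14, 3.14, 3.14].

### API

Orientations are given as a rotation vector (axis times angle).
In Python, from bench import r gives the robot as it stands.
- The arm moves only by the tool play_rows, never from a script. Its argument "targets" is text: rows parted by semicolons, each of 5 numbers parted by spaces: the closure, from -1 (fully open) to 1 (shut), then the shift along the tool's x, y, z in m, then the turn about the tool's z in rad. In form: gripper dx dy dz spin; .... A call has 1 to 8 rows; each row is the pose to reach, as a shift and turn from the pose commanded when the call began, along the tool's axes at that moment; what a row does not reach only later rows make up. A row lasts 1/12 s, in which the tool goes at most 41.7 mm and 7.16 degrees, less where a joint would pass 70% of its speed; a pose out of reach is approached as far as the arm can. A call with a gripper value outside its range is refused whole. The fingers move at their own pace and stop on an object; "squeeze" is the grip in N (left out, the last holds). Time passes only in rows, so rows that repeat a pose let the fingers close. It gives the time, the measured TCP pose, the force, the opening and the grip force at its end, in the units of the state.
- r.get_obs(): the state, without advancing time (a new reading comes with each control period).
- r.grab_frame(name): name is "scene" or "top" or "wrist"; returns the picture (384x512x3 uint8, red, green, blue); there is no depth.
- r.camera_info(name): a dict with "fov_y" (degrees; the focal length in pixels is half the picture's height over the tangent of half this angle, whatever the lens; pixels are square), "cx", "cy" (the principal point, pixels), "position" and "rotation" of the camera in the world. Camera axes: x right, y down, z forward; pixel columns grow to the right and rows downward; lengths in m; the calibration is good to about 2 mm. A picture is of the moment at which its call begins: read the wrist's pose just before it. camera_info takes no time and is no camera call; for the wrist camera it gives the pose at the moment of the call.
- r.hand_in(): hands the job in; it is judged then, once.
The state is a dict: "clock": time; "joints": joint angles; "qvel": joint speeds; "tau": joint torques, N m; "tcp_pos": TCP position; "orientation": TCP orientation; "contact_force": force on the tool from outside, world axes, zero at the start; "moment": the same for the moment, N m; "grip_width": finger opening in m; "gripper_force": force on a finger pad.
Only numpy, scipy, OpenCV 4.12 (cv2) and the standard library are available. Lean on these libraries where they do the work, as an engineer would, in place of code of your own. Each camera call takes 0.05 s, during which the arm holds its last target. There are 200 camera calls.

## Working session

There is one attempt and no reset: what is moved stays moved. The work goes in short steps, Python scripts to look and compute and a tool call to move; the robot and the scene stay as the last step left them, time stands still between calls to the robot, and variables do not carry over. Pictures are saved under pics/ and viewed, at most 14 in all, crops included, and the job is handed in when it is done.

Besides the shell and the picture viewer there is one more tool, called after "Emit:" as name(argument=value, ...) on one line, values as JSON. play_rows: Moves the arm, as the interface text tells. Its arguments: {"type":"object","properties":{"targets":{"type":"string"},"squeeze":{"type":"number"}},"required":["targets"]}

```bash
mkdir -p pics; ls
python3 - <<'E'
from bench import r
import cv2
o=r.get_obs();print({k:(o[k]) for k in("clock","tcp_pos","orientation","grip_width","joints")})
for n in("top","scene"):
    print(n,r.camera_info(n)); cv2.imwrite(f"pics/{n}0.png",r.grab_frame(n)[:,:,::-1])
E
```

```text
pics
{'clock': 0.0, 'tcp_pos': array([ 0.25687305, -0.62357842,  0.2303385 ]), 'orientation': array([-3.08011177e+00, -6.09673397e-01,  8.12826689e-04]), 'grip_width': 0.08516173183545299, 'joints': array([ 1.07188068,  0.47778057,  0.0223721 ,  1.55645369, -0.01147105,
        1.10928451, -0.08309583])}
top {'fov_y': 56.09660729384542, 'cx': 257.11488198367846, 'cy': 190.211043354197, 'position': array([0.43480108, 0.01206757, 1.17027719]), 'rotation': array([-2.20392132,  2.17660446, -0.1200197 ])}
scene {'fov_y': 44.663663633443605, 'cx': 259.0389931722251, 'cy': 190.5770049006141, 'position': array([1.23834964, 0.8447568 , 0.81529428]), 'rotation': array([-0.83345706, -2.34158619,  1.27263326])}
```

View pics/top0.png

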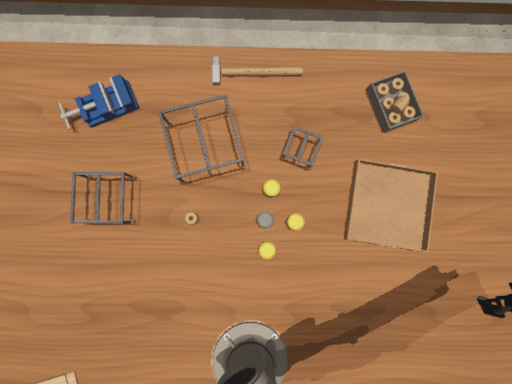

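View pics/scene0.png

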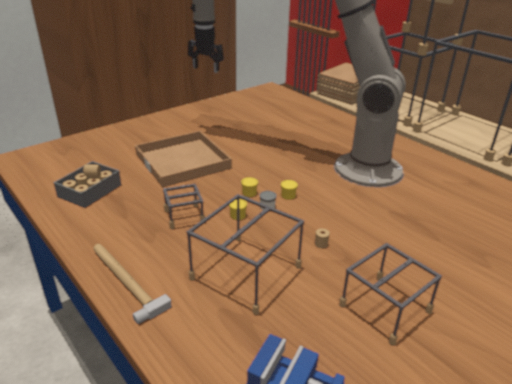

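The tub must be the grey-lidded one at top (265,220). The yellow look-alikes at (272,188), (296,222) and (267,250) are not meant. The stands are small (301,148), middle (101,198) and large (203,140); the frames at scene (450,90) are background. The carton is at (391,205) and the spare foot at (191,218), with similar feet in the tray at (395,100).

```bash
cat > h.py <<'E'
from bench import r
import numpy as np, cv2
from scipy.spatial.transform import Rotation as R
def ray(name,px,z,info=None):
    "pixel(s) -> world points on plane z"
    c=info or r.camera_info(name); f=192/np.tan(np.radians(c["fov_y"]/2))
    px=np.atleast_2d(np.float64(px)); d=np.c_[(px[:,0]-c["cx"])/f,(px[:,1]-c["cy"])/f,np.ones(len(px))]
    d=d@R.from_rotvec(c["rotation"]).as_matrix().T; p=np.array(c["position"])
    return p+d*((z-p[2])/d[:,2])[:,None]
def proj(name,P,info=None):
    c=info or r.camera_info(name); f=192/np.tan(np.radians(c["fov_y"]/2))
    q=(np.atleast_2d(P)-c["position"])@R.from_rotvec(c["rotation"]).as_matrix()
    return q[:,:2]/q[:,2:]*f+[c["cx"],c["cy"]]
def go(p,closing=None):
    "tool-frame shift to world point p (TCP), spin so tool y lies along world angle closing"
    o=r.get_obs(); M=R.from_rotvec(o["orientation"]).as_matrix()
    s=0
    if closing is not None:
        a=np.arctan2(M[1,1],M[0,1]); s=-((closing-a+np.pi/2)%np.pi-np.pi/2)
    return np.round(np.r_[M.T@(np.array(p)-o["tcp_pos"]),s],4)
E
python3 - <<'E'
from h import *
im=cv2.imread("pics/top0.png")
for n,px,z in[("tub",(265,220),.045),("small",(301,148),.08),("mid",(98,198),.115),("large",(203,140),.15),("carton",(391,205),.02),("foot",(191,218),.042)]:
    print(n,ray("top",px,z).round(3))
hsv=cv2.cvtColor(im,cv2.COLOR_BGR2HSV); g=im[210:232,253:277]
m=np.zeros(im.shape[:2],np.uint8); m[208:232,252:280]=(hsv[208:232,252:280,1]<70)*255
n,_,st,ce=cv2.connectedComponentsWithStats(m); print(st,ce)
crops=[(265,112,72),(160,86,96),(60,150,96),(340,150,108)]
cv2.imwrite("pics/m.png",np.vstack([np.hstack([cv2.resize(im[y:y+s,x:x+s],(300,300),interpolation=cv2.INTER_CUBIC) for x,y,s in crops[i:i+2]]) for i in(0,2)]))
E
```

```text
tub [[ 0.437 -0.041  0.045]]
small [[ 0.659 -0.149  0.08 ]]
mid [[0.495 0.447 0.115]]
large [[0.663 0.143 0.15 ]]
carton [[ 0.49  -0.449  0.02 ]]
foot [[0.441 0.189 0.042]]
[[     0      0    512    384 196399]
 [   257    212     17     16    209]] [[255.49026217 191.47022134]
 [264.6507177  219.48325359]]
```

View pics/m.png

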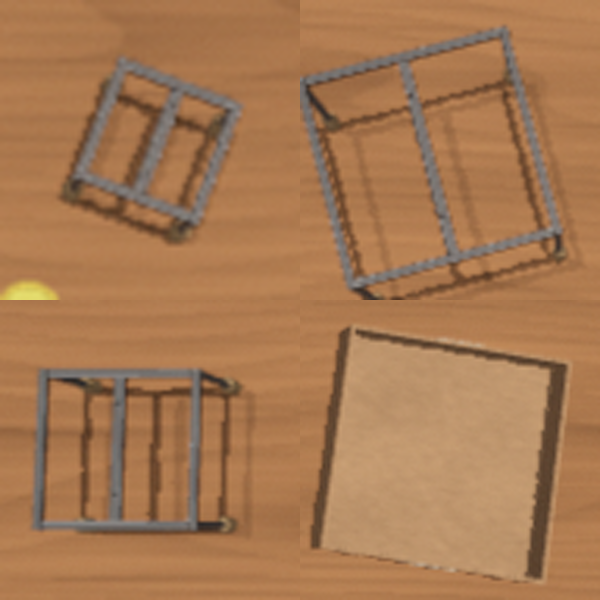

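The crop shows the three stands and the carton clearly. I'll turn their corners and bar ends into positions.

Run:
```python
from h import *
D={"small":((265,112),72,.08,[(122,62),(238,107),(195,222),(78,178)],[(176,90),(142,190)]),
"large":((160,86),96,.15,[(5,80),(205,32),(258,235),(52,287)],[(105,62),(152,258)]),
"mid":((60,150),96,.115,[(43,73),(197,75),(195,226),(38,226)],[(120,75),(117,226)]),
"carton":((340,150),108,.04,[(50,26),(268,64),(242,280),(14,247)],None)}
for n,(o,s,z,c,b) in D.items():
    f=lambda q:ray("top",np.array(q)*s/300+o,z)[:,:2]
    C=f(c); L=[np.linalg.norm(C[i]-C[i-1]) for i in range(4)]
    d=C[1]-C[0]+C[2]-C[3]; print(n,C.mean(0).round(4),"sides",np.round(L,3),"ang01",np.arctan2(d[1],d[0]).round(3))
    if b: B=f(b); v=B[0]-B[1]; print("  bar",B.mean(0).round(4),np.arctan2(v[1],v[0]).round(3))
print("tub",ray("top",(264.65,219.5),.045))
for c in(.785,-.785,.6): print(go([.437,-.04,.2],c))
print(r.camera_info("wrist"))
```

```text
small [ 0.6653 -0.1547] sides [0.093 0.092 0.092 0.092] ang01 -1.924
  bar [ 0.667  -0.1553] -0.322
large [0.6737 0.1475] sides [0.197 0.189 0.197 0.193] ang01 -1.307
  bar [0.6721 0.1492] 0.255
mid [0.4956 0.4477] sides [0.142 0.142 0.141 0.143] ang01 -1.564
  bar [0.4951 0.4476] 0.028
carton [ 0.4887 -0.4432] sides [0.256 0.256 0.25  0.262] ang01 -1.716
tub [[ 0.43880253 -0.04035852  0.045     ]]
[ 0.3888 -0.471   0.0312  1.1766]
[ 0.3888 -0.471   0.0312 -0.395 ]
[ 0.3888 -0.471   0.0312  1.3616]
{'fov_y': 71.18325723034312, 'cx': 257.9718088293784, 'cy': 187.04662871277515, 'position': array([ 0.32134898, -0.59670547,  0.37269987]), 'rotation': array([ 2.41277147, -1.61403492, -0.22708802])}
```

Emit:
play_rows(targets="-1 0.316 -0.162 0.03 -0.2; -1 0.316 -0.162 0.03 -0.395; -1 0.316 -0.162 0.03 -0.395; -1 0.316 -0.162 0.03 -0.395; -1 0.316 -0.162 0.03 -0.395; -1 0.316 -0.162 0.03 -0.395; -1 0.316 -0.162 0.03 -0.395; -1 0.316 -0.162 0.03 -0.395")

```text
clock: 0.77
tcp_pos: [0.4734, -0.3696, 0.2029]
orientation: [-2.902, -1.202, 0.001]
contact_force: [1.1, 0.3, 0.3]
grip_width: 0.0854
gripper_force: 0.0
```

Run:
```python
from h import *
print(r.get_obs()["tcp_pos"],go([.4385,-.0405,.16],-.785))
```

```text
[ 0.47339237 -0.36962829  0.20286295] [ 0.2081 -0.2573  0.043  -0.0003]
```

Emit:
play_rows(targets="-1 0.2 -0.257 0.04 0; -1 0.2 -0.257 0.04 0; -1 0.2 -0.257 0.04 0; -1 0.2 -0.257 0.04 0; -1 0.2 -0.257 0.04 0; -1 0.2 -0.257 0.04 0; -1 0.2 -0.257 0.04 0; -1 0.2 -0.257 0.04 0")

```text
clock: 1.43
tcp_pos: [0.4312, -0.0459, 0.1629]
orientation: [-2.901, -1.204, 0.0]
contact_force: [1.0, 0.3, 0.5]
grip_width: 0.0856
gripper_force: 0.0
```

Emit:
play_rows(targets="-1 0 0 0 0; -1 0 0 0 0; -1 0 0 0 0")

```text
clock: 1.68
tcp_pos: [0.4323, -0.0488, 0.1632]
orientation: [2.902, 1.203, -0.0]
contact_force: [0.2, -0.6, 0.3]
grip_width: 0.0857
gripper_force: 0.0
```

Run:
```python
from h import *
print(r.get_obs()["tcp_pos"],go([.4385,-.0405,.16],-.785))
c=r.camera_info("wrist"); im=r.grab_frame("wrist")[:,:,::-1].copy()
cv2.imwrite("pics/w1.png",im); print(proj("wrist",[.4385,-.0405,.045],c),c["position"])
```

```text
[ 0.43227574 -0.04880416  0.16319434] [ 0.0103 -0.0015  0.0032  0.0001]
[[256.73619364 172.95038953]] [0.48148557 0.00106698 0.30546541]
```

View pics/w1.png

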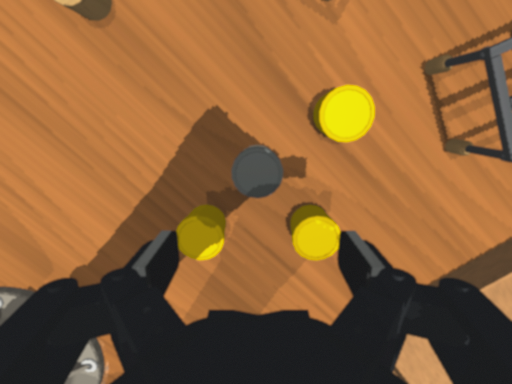

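The tub is at (257,171), as predicted, and the yellow look-alikes are clear of the finger line. I'll descend.

Run:
```python
from h import *
c=r.camera_info("wrist"); print(p:=ray("wrist",(257.5,170.8),.045,c)); 
print(go([p[0,0],p[0,1],.007],-.785))
```

```text
[[ 0.44073427 -0.04014545  0.045     ]]
[ 0.0125 -0.0008  0.1562 -0.0016]
```

Emit:
play_rows(targets="-1 0.011 -0.001 0.04 0; -1 0.011 -0.001 0.08 0; -1 0.011 -0.001 0.11 0; -1 0.011 -0.001 0.135 0; -1 0.011 -0.001 0.156 0; -1 0.011 -0.001 0.156 0; -1 0.011 -0.001 0.156 0")

```text
clock: 2.32
tcp_pos: [0.4389, -0.0411, 0.0067]
orientation: [-2.903, -1.2, 0.004]
contact_force: [-0.6, -0.5, 0.1]
grip_width: 0.0854
gripper_force: 0.0
```

Emit:
play_rows(targets="0.4 0 0 0 0; 1 0 0 0 0; 1 0 0 0 0; 1 0 0 0 0; 1 0 0 0 0; 1 0 0 0 0", squeeze=40)

```text
clock: 2.82
tcp_pos: [0.4405, -0.0402, 0.0087]
orientation: [2.901, 1.201, 0.004]
contact_force: [-0.7, -0.4, 7.4]
grip_width: 0.049
gripper_force: 40.3
```

Emit:
play_rows(targets="1 0 0 -0.01 0; 1 0 0 -0.03 0; 1 0 0 -0.06 0; 1 0 0 -0.09 0; 1 0 0 -0.12 0; 1 0 0 -0.14 0; 1 0 0 -0.14 0")

```text
clock: 3.4
tcp_pos: [0.4421, -0.0398, 0.1523]
orientation: [2.899, 1.201, 0.012]
contact_force: [0.9, -0.7, -1.5]
grip_width: 0.0491
gripper_force: 41.7
```

Run:
```python
from h import *
print(r.get_obs()["contact_force"],go([.489,-.443,.146],-.145+np.pi/2),go([.489,-.443,.146],-.145))
```

```text
[ 0.8930833  -0.71654004 -1.4702681 ] [-0.252   0.3182  0.007   0.9306] [-0.252   0.3182  0.007  -0.6402]
```

Emit:
play_rows(targets="1 -0.012 0.016 0 0; 1 -0.037 0.047 0 0; 1 -0.062 0.079 0 0; 1 -0.087 0.11 0 0; 1 -0.112 0.141 0 0; 1 -0.137 0.173 0 0; 1 -0.162 0.204 0 0; 1 -0.187 0.236 0 0")

```text
clock: 4.07
tcp_pos: [0.4733, -0.3405, 0.1472]
orientation: [-2.902, -1.203, 0.001]
contact_force: [0.9, -0.2, -1.4]
grip_width: 0.0492
gripper_force: 41.7
```

Emit:
play_rows(targets="1 -0.025 0.032 0 0; 1 -0.05 0.063 0 0; 1 -0.062 0.079 0 0; 1 -0.065 0.082 0 0; 1 -0.065 0.082 0 0; 1 -0.065 0.082 0 0")

```text
clock: 4.57
tcp_pos: [0.4859, -0.4413, 0.1468]
orientation: [-2.9, -1.203, -0.0]
contact_force: [-0.5, -0.0, -0.8]
grip_width: 0.0492
gripper_force: 41.8
```

Run:
```python
from h import *
c=r.camera_info("wrist"); im=r.grab_frame("wrist")[:,:,::-1].copy()
cv2.imwrite("pics/w2.png",im); print(r.get_obs()["tcp_pos"],go([.489,-.443,.146]))
```

```text
[ 0.48631785 -0.44071441  0.14697963] [0.0003 0.0035 0.001  0.    ]
```

View pics/w2.png

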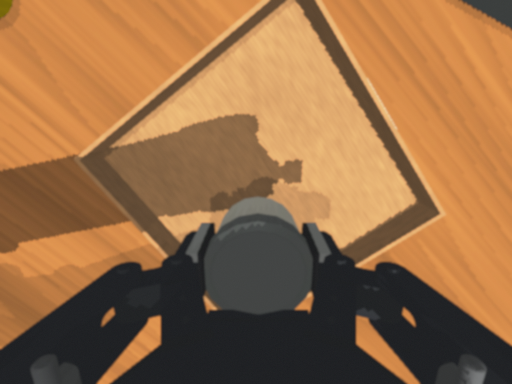

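The tub is held and hanging straight. The outer carton rim corners are at left (80,158) and right (440,213), so their midpoint gives the centre.

Run:
```python
from h import *
P=ray("wrist",[(80,158),(440,213)],.04); m=P.mean(0); d=P[1]-P[0]
print(P.round(4),np.linalg.norm(d),m,np.arctan2(d[1],d[0])+np.pi/4); 
print(go([*((m[:2]+[.4887,-.4432])/2),.0125]))
```

```text
[[ 0.3869 -0.3033  0.04  ]
 [ 0.5946 -0.5874  0.04  ]] 0.35197187706882305 [ 0.49075384 -0.44537086  0.04      ] -0.15404109710499947
[-0.0003  0.0051  0.1345  0.    ]
```

Emit:
play_rows(targets="1 0 0.004 0.02 0; 1 0 0.005 0.05 0; 1 0 0.005 0.08 0; 1 0 0.005 0.105 0; 1 0 0.005 0.12 0; 1 0 0.005 0.13 0; 1 0 0.005 0.131 0; 1 0 0.005 0.131 0")

```text
clock: 5.28
tcp_pos: [0.4903, -0.446, 0.0168]
orientation: [2.902, 1.204, 0.001]
contact_force: [0.1, -0.7, -0.6]
grip_width: 0.0488
gripper_force: 41.8
```

Emit:
play_rows(targets="1 0 0 0.001 0; 1 0 0 0.002 0; 1 0 0 0.002 0")

```text
clock: 5.53
tcp_pos: [0.4903, -0.4469, 0.0154]
orientation: [2.901, 1.202, 0.001]
contact_force: [0.2, -0.4, -1.4]
grip_width: 0.0489
gripper_force: 41.8
```

Emit:
play_rows(targets="1 0 0 0.001 0; 1 0 0 0.002 0; 1 0 0 0.003 0; 1 0 0 0.003 0")

```text
clock: 5.87
tcp_pos: [0.4899, -0.4468, 0.0128]
orientation: [2.902, 1.202, 0.0]
contact_force: [-3.8, 2.4, 10.4]
grip_width: 0.0494
gripper_force: 43.0
```

Emit:
play_rows(targets="0.2 0 0 -0.001 0; -0.5 0 0 -0.001 0; -1 0 0 -0.001 0; -1 0 0 -0.001 0; -1 0 0 -0.001 0")

```text
clock: 6.28
tcp_pos: [0.4897, -0.4463, 0.0121]
orientation: [-2.902, -1.203, 0.0]
contact_force: [-0.5, 0.4, -0.3]
grip_width: 0.0853
gripper_force: 0.0
```

Emit:
play_rows(targets="-1 0 0 -0.04 0; -1 0 0 -0.08 0; -1 0 0 -0.12 0; -1 0 0 -0.16 0; -1 0 0 -0.2 0; -1 0 0 -0.21 0; -1 0 0 -0.21 0; -1 0 0 -0.21 0")

```text
clock: 6.95
tcp_pos: [0.4898, -0.4465, 0.2226]
orientation: [2.901, 1.202, 0.001]
contact_force: [-0.1, 0.1, -0.8]
grip_width: 0.0858
gripper_force: 0.0
```

Run:
```python
from h import *
c=r.camera_info("wrist"); im=r.grab_frame("wrist")[:,:,::-1].copy()
hsv=cv2.cvtColor(im,cv2.COLOR_BGR2HSV); o=r.get_obs(); print(o["tcp_pos"])
cv2.imwrite("pics/w3.png",im); print("expect tub",proj("wrist",[.49,-.4465,.049],c),"carton",proj("wrist",[.49,-.4445,.04],c))
for s in(-.322,): print("small",go([.666,-.155,.22],s+np.pi/2),go([.666,-.155,.22]))
```

```text
[ 0.48915357 -0.44595517  0.22112414]
expect tub [[258.13680131 170.93092379]] carton [[256.97665015 168.23251765]]
small [ 0.3308 -0.0805  0.0012  1.1079] [ 0.3308 -0.0805  0.0012  0.    ]
```

View pics/w3.png

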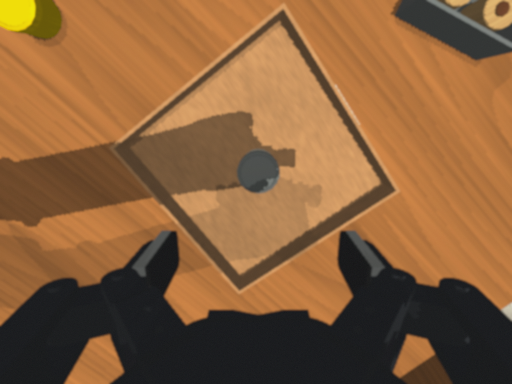

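Emit:
play_rows(targets="0.18 0.04 -0.01 0 0.124; 0.18 0.08 -0.019 0 0.248; 0.18 0.12 -0.029 0 0.372; 0.18 0.16 -0.039 0 0.496; 0.18 0.2 -0.048 0 0.62; 0.18 0.24 -0.058 0 0.744; 0.18 0.28 -0.068 0 0.868; 0.18 0.315 -0.077 0 0.99")

```text
clock: 7.67
tcp_pos: [0.6579, -0.1658, 0.2196]
orientation: [-3.124, 0.327, 0.006]
contact_force: [0.1, -1.3, 0.4]
grip_width: 0.0351
gripper_force: 0.0
```

Run:
```python
from h import *
c=r.camera_info("wrist")
print("small",go([.666,-.155,.22],-.322+np.pi/2))
```

```text
small [ 0.0057 -0.0122 -0.0005  0.1133]
```

Emit:
play_rows(targets="0.18 0.003 -0.01 0 0.105; 0.18 0.003 -0.01 0 0.105; 0.18 0.003 -0.01 0 0.105; 0.18 0.003 -0.01 0 0.105")

```text
clock: 8.0
tcp_pos: [0.6615, -0.1617, 0.2206]
orientation: [3.103, -0.483, -0.005]
contact_force: [-0.2, -0.4, 0.2]
grip_width: 0.0351
gripper_force: 0.0
```

Run:
```python
from h import *
c=r.camera_info("wrist"); im=r.grab_frame("wrist")[:,:,::-1].copy()
cv2.imwrite("pics/w4.png",im); print(r.get_obs()["tcp_pos"],proj("wrist",[.666,-.155,.08],c),go([.666,-.155,.22],-.322+np.pi/2))
```

```text
[ 0.66152819 -0.16229641  0.2210943 ] [[251.03496275 174.80399329]] [ 0.002  -0.0083  0.0011  0.0117]
```

View pics/w4.png

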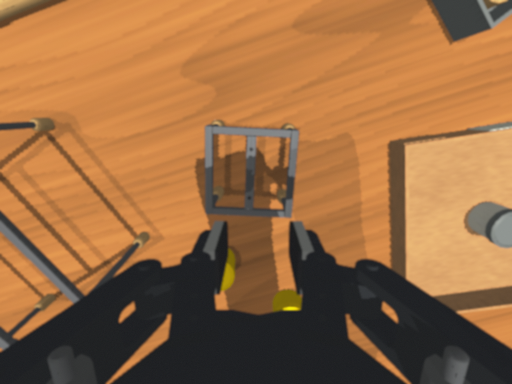

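The small stand shows clearly, with its bar from (251,132) to (249,211).

Run:
```python
from h import *
B=ray("wrist",[(251.5,130),(249,213)],.08)[:,:2]; C=ray("wrist",[(207,126),(299,130),(292,216),(206,213)],.08)[:,:2]
v=B[0]-B[1]; a=np.arctan2(v[1],v[0]); print(B.mean(0),np.linalg.norm(v),a,C.mean(0)); 
u=C[0]-C[3]+C[1]-C[2]; print(np.arctan2(u[1],u[0]))
print(go([*B.mean(0),.06],a+np.pi/2))
K=ray("top",(257,190),0)
```

```text
[ 0.66790262 -0.15516844] 0.09199721259417783 -0.3470243257883701 [ 0.66773174 -0.15603305]
-0.3621423477994665
[ 0.0042 -0.009   0.1611  0.0367]
```

Emit:
play_rows(targets="0.18 0.004 -0.0085 0.04 0.034; 0.18 0.004 -0.0085 0.08 0.034; 0.18 0.004 -0.0085 0.12 0.034; 0.18 0.004 -0.0085 0.15 0.034; 0.18 0.004 -0.0085 0.163 0.034; 0.18 0.004 -0.0085 0.163 0.034; 0.18 0.004 -0.0085 0.163 0.034")

```text
clock: 8.63
tcp_pos: [0.6693, -0.1545, 0.0598]
orientation: [3.095, -0.538, 0.0]
contact_force: [0.0, -0.6, -0.5]
grip_width: 0.0351
gripper_force: 0.0
```

Emit:
play_rows(targets="0.6 0 0 0 0; 1 0 0 0 0; 1 0 0 0 0; 1 0 0 0 0; 1 0 0 0 0; 1 0 0 0 0", squeeze=60)

```text
clock: 9.13
tcp_pos: [0.6711, -0.1538, 0.0622]
orientation: [3.095, -0.537, 0.008]
contact_force: [-0.9, -0.3, 7.8]
grip_width: 0.0087
gripper_force: 59.2
```

Emit:
play_rows(targets="1 0 0 -0.005 0; 1 0 0 -0.015 0; 1 0 0 -0.035 0; 1 0 0 -0.06 0; 1 0 0 -0.09 0; 1 0 0 -0.11 0; 1 0 0 -0.12 0; 1 0 0 -0.12 0")

```text
clock: 9.8
tcp_pos: [0.6708, -0.1532, 0.1827]
orientation: [-3.095, 0.536, -0.008]
contact_force: [0.2, -0.1, -2.3]
grip_width: 0.0083
gripper_force: 58.7
```

Run:
```python
from h import *
c=r.camera_info("wrist"); im=cv2.imread("pics/w3.png")
# carton centre from w3 (camera pose then unknown now) -> use top view tub+carton
t=r.grab_frame("top")[:,:,::-1]; cv2.imwrite("pics/t2.png",t)
h=cv2.cvtColor(t,cv2.COLOR_BGR2HSV); m=(h[150:255,340:440,1]<70).astype(np.uint8)
n,_,st,ce=cv2.connectedComponentsWithStats(m); 
for s,e in zip(st[1:],ce[1:]):
    if s[4]>60: print(s,e+[340,150],ray("top",e+[340,150],.049))
print(go([.4895,-.4455,.18],-.15+np.pi/2), r.get_obs()["tcp_pos"])
cv2.imwrite("pics/w5.png",r.grab_frame("wrist")[:,:,::-1])
```

```text
[   0    0   43  105 3333] [355.68766877 205.97149715] [[ 0.48432222 -0.32532253  0.049     ]]
[ 43  47  20  17 260] [392.34230769 205.12307692] [[ 0.48843166 -0.44140999  0.049     ]]
[-7.120e-02  3.360e-01  1.000e-04 -1.931e-01] [ 0.66963206 -0.153019    0.18037688]
```

View pics/w5.png

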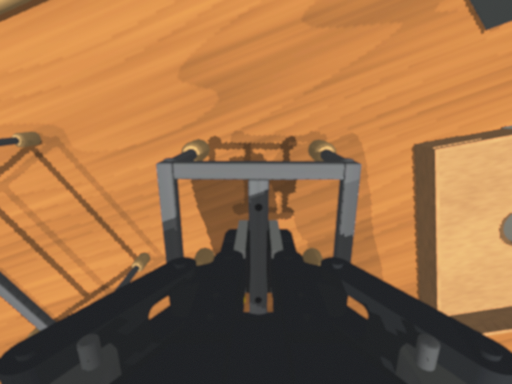

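Emit:
play_rows(targets="1 -0.004 0.016 0 -0.03; 1 -0.01 0.048 0 -0.08; 1 -0.017 0.08 0 -0.13; 1 -0.024 0.112 0 -0.18; 1 -0.031 0.144 0 -0.193; 1 -0.037 0.176 0 -0.193; 1 -0.044 0.208 0 -0.193; 1 -0.051 0.24 0 -0.193")

```text
clock: 10.57
tcp_pos: [0.5382, -0.3624, 0.1768]
orientation: [-3.131, 0.235, 0.006]
contact_force: [0.2, -0.6, -2.5]
grip_width: 0.0085
gripper_force: 58.7
```

Emit:
play_rows(targets="1 -0.001 0.03 0 0; 1 -0.002 0.06 0 0; 1 -0.002 0.08 0 0; 1 -0.002 0.09 0 0; 1 -0.002 0.095 0 0; 1 -0.002 0.095 0 0; 1 -0.002 0.095 0 0")

```text
clock: 11.15
tcp_pos: [0.5249, -0.4534, 0.1783]
orientation: [-3.131, 0.233, 0.001]
contact_force: [0.3, 0.8, -1.5]
grip_width: 0.0085
gripper_force: 58.7
```

Run:
```python
from h import *
c=r.camera_info("wrist");cv2.imwrite("pics/w6.png",r.grab_frame("wrist")[:,:,::-1])
print(r.get_obs()["tcp_pos"],go([.491,-.444,.18],-.15+np.pi/2)); np.savez("w6.npz",p=c["position"],r=c["rotation"])
```

```text
[ 0.52522855 -0.4531414   0.17863461] [-0.0352 -0.004  -0.0013  0.0023]
```

View pics/w6.png

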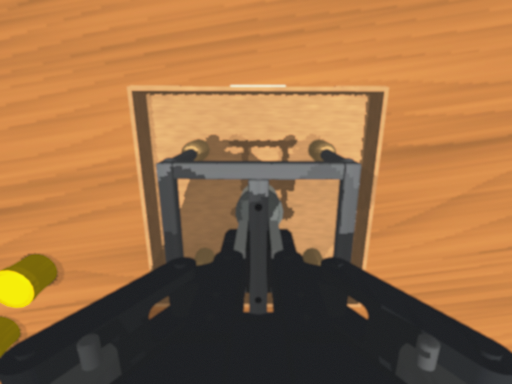

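Emit:
play_rows(targets="1 -0.01 -0.001 0 0; 1 -0.025 -0.001 0 0; 1 -0.035 -0.001 0.01 0; 1 -0.035 -0.001 0.035 0; 1 -0.035 -0.001 0.065 0; 1 -0.035 -0.001 0.09 0; 1 -0.035 -0.001 0.104 0; 1 -0.035 -0.001 0.107 0")

```text
clock: 11.87
tcp_pos: [0.4882, -0.4469, 0.0695]
orientation: [-3.13, 0.233, 0.007]
contact_force: [1.0, 1.3, -2.2]
grip_width: 0.0086
gripper_force: 58.7
```

Emit:
play_rows(targets="1 0 0 0.001 0; 1 0 0 0.002 0; 1 0 0 0.003 0; 1 0 0 0.003 0")

```text
clock: 12.2
tcp_pos: [0.4906, -0.4499, 0.0707]
orientation: [3.131, -0.236, 0.003]
contact_force: [0.7, -0.2, -2.3]
grip_width: 0.0082
gripper_force: 58.7
```

Emit:
play_rows(targets="1 0 -0.003 0.001 0; 1 0 -0.003 0.002 0; 1 0 -0.003 0.003 0; 1 0 -0.003 0.004 0; 1 0 -0.003 0.004 0; 1 0 -0.003 0.004 0")

```text
clock: 12.7
tcp_pos: [0.4904, -0.4462, 0.0662]
orientation: [-3.133, 0.236, -0.0]
contact_force: [-2.3, 2.9, 4.7]
grip_width: 0.0082
gripper_force: 59.6
```

Emit:
play_rows(targets="0.9 0 0 0 0; 0.7 0 0 0 0; 0.4 0 0 0 0; 0.18 0 0 0 0; 0.18 0 0 0 0; 0.18 0 0 0 0")

```text
clock: 13.2
tcp_pos: [0.4903, -0.4464, 0.0652]
orientation: [3.133, -0.236, 0.0]
contact_force: [-0.5, 0.5, -0.6]
grip_width: 0.0349
gripper_force: 0.0
```

Emit:
play_rows(targets="0.18 0 0 -0.03 0; 0.18 0 0 -0.07 0; 0.18 0 0 -0.11 0; 0.18 0 0 -0.15 0; 0.18 0 0 -0.16 0; 0.18 0 0 -0.16 0; 0.18 0 0 -0.16 0")

```text
clock: 13.78
tcp_pos: [0.4904, -0.4465, 0.2257]
orientation: [3.132, -0.236, 0.002]
contact_force: [0.1, 0.3, 0.2]
grip_width: 0.0353
gripper_force: 0.0
```

Run:
```python
from h import *
c=r.camera_info("wrist");cv2.imwrite("pics/w7.png",r.grab_frame("wrist")[:,:,::-1])
np.savez("w7.npz",**c)
print(r.get_obs()["tcp_pos"],go([.495,.4475,.27],.028+np.pi/2), "carton",proj("wrist",[.49,-.445,.04]),"bar",proj("wrist",[.4885,-.4475,.084]))
```

```text
[ 0.48977587 -0.44594987  0.22421412] [-0.1286 -0.8842 -0.045  -0.1782] carton [[257.72781985 168.59751797]] bar [[260.15847939 178.07788945]]
```

View pics/w7.png

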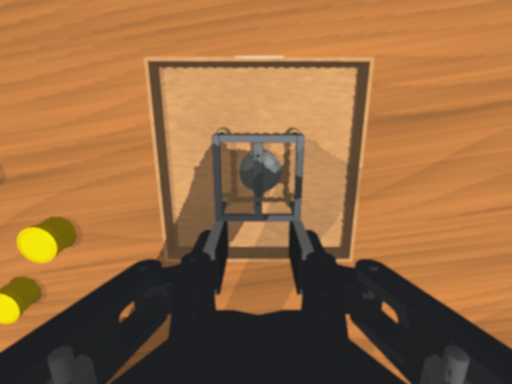

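The small stand stands centred over the tub, with its frame from (212,133) to (301,220) inside the rim from (145,57) to (352,261). Next is the middle stand.

Emit:
play_rows(targets="0.18 -0.006 -0.04 -0.02 0; 0.18 -0.012 -0.08 -0.04 0; 0.18 -0.017 -0.12 -0.04 0; 0.18 -0.023 -0.16 -0.04 0; 0.18 -0.029 -0.2 -0.04 0; 0.18 -0.035 -0.24 -0.04 0; 0.18 -0.041 -0.28 -0.04 0; 0.18 -0.046 -0.32 -0.04 0")

```text
clock: 14.5
tcp_pos: [0.4911, -0.1208, 0.2633]
orientation: [-3.132, 0.235, 0.006]
contact_force: [0.3, 0.7, -0.5]
grip_width: 0.0351
gripper_force: 0.0
```

Emit:
play_rows(targets="0.18 -0.006 -0.04 0 0; 0.18 -0.012 -0.08 0 0; 0.18 -0.017 -0.12 0 0; 0.18 -0.023 -0.16 0 0; 0.18 -0.029 -0.2 0 0; 0.18 -0.035 -0.24 0 0; 0.18 -0.041 -0.28 0 0; 0.18 -0.046 -0.32 0 0")

```text
clock: 15.17
tcp_pos: [0.4936, 0.2017, 0.2632]
orientation: [3.131, -0.235, -0.005]
contact_force: [1.3, 0.0, 0.3]
grip_width: 0.0353
gripper_force: 0.0
```

Run:
```python
from h import *
c=dict(np.load("w7.npz")); 
for q,z in(([(212,133),(304,133),(301,220),(215,220)],.084),([(145,57),(374,58),(352,261),(164,260)],.04)):
    C=ray("",q,z,c)[:,:2]; u=C[0]-C[3]+C[1]-C[2]; print(C.mean(0).round(4),[np.linalg.norm(C[i]-C[i-1]).round(3) for i in range(4)],np.arctan2(u[1],u[0]))
print("bar", ray("",[(258.5,140),(258,214)],.084,c))
print(r.get_obs()["tcp_pos"],go([.495,.4475,.265],.028+np.pi/2))
```

```text
[ 0.489  -0.4459] [np.float64(0.098), np.float64(0.096), np.float64(0.098), np.float64(0.098)] -0.14959212201530106
[ 0.4893 -0.4469] [np.float64(0.255), np.float64(0.256), np.float64(0.256), np.float64(0.259)] -0.1560912251618657
bar [[ 0.52999845 -0.45257586  0.084     ]
 [ 0.44799019 -0.43968525  0.084     ]]
[0.49363022 0.20166181 0.26324539] [-0.0354 -0.2433 -0.0021 -0.1781]
```

Emit:
play_rows(targets="0.18 -0.006 -0.04 0 -0.06; 0.18 -0.012 -0.08 0 -0.12; 0.18 -0.017 -0.12 0 -0.178; 0.18 -0.023 -0.16 0 -0.178; 0.18 -0.029 -0.2 0 -0.178; 0.18 -0.034 -0.235 0 -0.178; 0.18 -0.034 -0.235 0 -0.178; 0.18 -0.034 -0.235 0 -0.178")

```text
clock: 15.83
tcp_pos: [0.4944, 0.4397, 0.2622]
orientation: [3.14, 0.051, -0.007]
contact_force: [-0.1, 0.8, -0.4]
grip_width: 0.0349
gripper_force: 0.0
```

Emit:
play_rows(targets="0.18 0 0 0 0; 0.18 0 0 0 0; 0.18 0 0 0 0")

```text
clock: 16.08
tcp_pos: [0.4974, 0.4357, 0.2647]
orientation: [3.14, 0.04, -0.0]
contact_force: [1.0, 0.1, 0.7]
grip_width: 0.0348
gripper_force: 0.0
```

Run:
```python
from h import *
c=r.camera_info("wrist");cv2.imwrite("pics/w8.png",r.grab_frame("wrist")[:,:,::-1])
np.savez("w8.npz",**c)
print(r.get_obs()["tcp_pos"],go([.495,.4475,.265],.028+np.pi/2))
```

```text
[0.49734594 0.43599558 0.26508288] [-0.0021 -0.0116  0.0001 -0.0024]
```

View pics/w8.png

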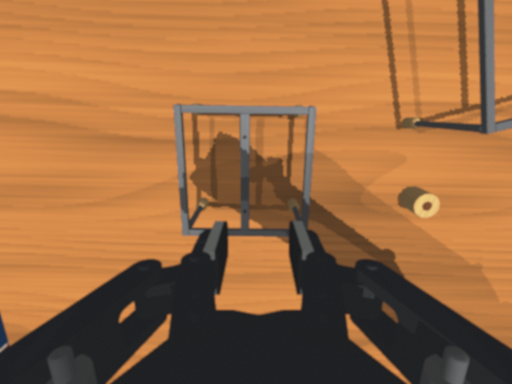

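The middle stand's frame runs from (174,104) to (308,236), with the bar at column 245.

Run:
```python
from h import *
c=r.camera_info("wrist")
C=ray("",[(174,104),(315,107),(308,236),(183,235)],.115,c)[:,:2]; u=C[0]-C[3]+C[1]-C[2]; print(C.mean(0).round(4),[np.linalg.norm(C[i]-C[i-1]).round(3) for i in range(4)],np.arctan2(u[1],u[0]))
B=ray("",[(244.5,105.5),(245,235.5)],.115,c)[:,:2]; v=B[0]-B[1];a=np.arctan2(v[1],v[0]);print("bar",B.mean(0),a)
print(go([*B.mean(0),.092],a+np.pi/2))
```

```text
[0.4974 0.4508] [np.float64(0.149), np.float64(0.147), np.float64(0.148), np.float64(0.149)] 0.020118098520506666
bar [0.4974218  0.45114841] 0.01653807462544916
[ 0.0004 -0.0153  0.1731  0.0091]
```

Emit:
play_rows(targets="0.18 0.0005 -0.015 0.04 0.009; 0.18 0.0005 -0.015 0.08 0.009; 0.18 0.0005 -0.015 0.12 0.009; 0.18 0.0005 -0.015 0.15 0.009; 0.18 0.0005 -0.015 0.17 0.009; 0.18 0.0005 -0.015 0.174 0.009; 0.18 0.0005 -0.015 0.174 0.009; 0.18 0.0005 -0.015 0.174 0.009")

```text
clock: 16.8
tcp_pos: [0.4976, 0.453, 0.0928]
orientation: [-3.14, -0.028, -0.002]
contact_force: [-0.3, -0.0, 1.0]
grip_width: 0.0348
gripper_force: 0.0
```

Emit:
play_rows(targets="0.6 0 0 0 0; 1 0 0 0 0; 1 0 0 0 0; 1 0 0 0 0; 1 0 0 0 0; 1 0 0 0 0", squeeze=70)

```text
clock: 17.3
tcp_pos: [0.4978, 0.4533, 0.0936]
orientation: [-3.14, -0.028, -0.004]
contact_force: [-0.9, -1.2, 7.0]
grip_width: 0.0083
gripper_force: 68.5
```

Emit:
play_rows(targets="1 0 0 -0.005 0; 1 0 0 -0.015 0; 1 0 0 -0.035 0; 1 0 0 -0.065 0; 1 0 0 -0.095 0; 1 0 0 -0.125 0; 1 0 0 -0.14 0; 1 0 0 -0.14 0")

```text
clock: 17.97
tcp_pos: [0.4979, 0.4547, 0.2368]
orientation: [-3.135, -0.03, -0.009]
contact_force: [0.8, 1.6, -1.9]
grip_width: 0.0084
gripper_force: 68.4
```

Run:
```python
from h import *
print(r.get_obs()["tcp_pos"],go([.4905,-.446,.24],-.15+np.pi/2))
```

```text
[0.49794249 0.45473261 0.23679663] [-0.0244  0.9004 -0.0087  0.1689]
```

Lifting higher so that the stand clears the large one on the way.

Emit:
play_rows(targets="1 0 0 -0.02 0; 1 0 0.01 -0.045 0; 1 -0.001 0.04 -0.06 0; 1 -0.002 0.075 -0.06 0; 1 -0.003 0.11 -0.06 0; 1 -0.004 0.145 -0.06 0; 1 -0.005 0.18 -0.06 0; 1 -0.006 0.215 -0.06 0")

```text
clock: 18.63
tcp_pos: [0.4937, 0.2354, 0.2899]
orientation: [3.14, 0.03, -0.003]
contact_force: [0.2, 0.2, -2.8]
grip_width: 0.0085
gripper_force: 68.6
```

Emit:
play_rows(targets="1 -0.001 0.035 0 0; 1 -0.002 0.07 0 0; 1 -0.003 0.105 0 0; 1 -0.004 0.14 0 0; 1 -0.005 0.175 0 0; 1 -0.006 0.21 0 0; 1 -0.007 0.245 0 0; 1 -0.008 0.28 0 0")

```text
clock: 19.3
tcp_pos: [0.4907, -0.0442, 0.2902]
orientation: [3.141, 0.03, -0.003]
contact_force: [0.6, 0.3, -2.8]
grip_width: 0.0084
gripper_force: 68.7
```

Run:
```python
from h import *
print(r.get_obs()["tcp_pos"],r.get_obs()["contact_force"],go([.4905,-.446,.25],-.15+np.pi/2))
```

```text
[ 0.49074529 -0.04417155  0.29020326] [ 0.6089436   0.27351073 -2.80583785] [-0.0078  0.4018  0.0402  0.169 ]
```

Emit:
play_rows(targets="1 -0.001 0.035 0 0.03; 1 -0.002 0.07 0 0.06; 1 -0.003 0.105 0 0.09; 1 -0.004 0.14 0 0.12; 1 -0.005 0.175 0 0.15; 1 -0.005 0.21 0 0.169; 1 -0.006 0.245 0 0.169; 1 -0.006 0.28 0 0.169")

```text
clock: 19.97
tcp_pos: [0.4901, -0.3238, 0.2899]
orientation: [-3.132, 0.236, 0.003]
contact_force: [0.6, -0.2, -2.2]
grip_width: 0.0084
gripper_force: 68.6
```

Emit:
play_rows(targets="1 0.003 0.035 0 0; 1 0.006 0.07 0 0; 1 0.01 0.095 0 0; 1 0.015 0.11 0 0; 1 0.016 0.118 0 0; 1 0.016 0.118 0 0; 1 0.016 0.118 0 0; 1 0.016 0.118 0 0")

```text
clock: 20.63
tcp_pos: [0.4899, -0.4396, 0.2908]
orientation: [-3.132, 0.232, 0.001]
contact_force: [0.5, 0.4, -2.8]
grip_width: 0.0084
gripper_force: 68.7
```

Run:
```python
from h import *
c=r.camera_info("wrist");cv2.imwrite("pics/w9.png",r.grab_frame("wrist")[:,:,::-1])
print(r.get_obs()["tcp_pos"],r.get_obs()["contact_force"],go([.4895,-.446,.25],-.15+np.pi/2))
```

```text
[ 0.49001036 -0.43965042  0.29110486] [-0.66590101 -0.11880513 -2.59442801] [0.0004 0.0064 0.0411 0.0022]
```

View pics/w9.png

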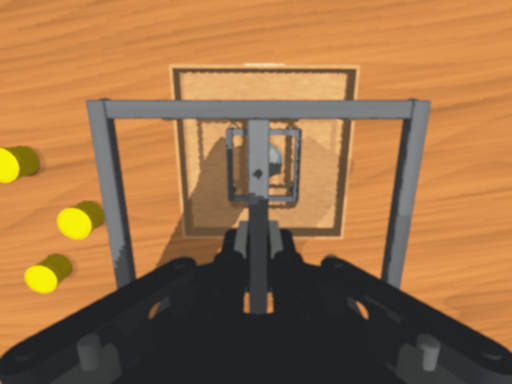

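Emit:
play_rows(targets="1 0 0.004 0.01 0.002; 1 0 0.006 0.03 0.002; 1 0 0.006 0.06 0.002; 1 0 0.006 0.08 0.002; 1 0 0.006 0.1 0.002; 1 0 0.006 0.1 0.002")

```text
clock: 21.18
tcp_pos: [0.4863, -0.4449, 0.186]
orientation: [-3.128, 0.237, 0.011]
contact_force: [-0.2, 0.3, -3.7]
grip_width: 0.0082
gripper_force: 68.6
```

Run:
```python
from h import *
cv2.imwrite("pics/w10.png",r.grab_frame("wrist")[:,:,::-1])
print(r.get_obs()["tcp_pos"],r.get_obs()["contact_force"],go([.4895,-.446,.0975],-.15+np.pi/2))
```

```text
[ 0.48725896 -0.44589091  0.18862074] [ 0.12197654  0.30548748 -2.45803844] [ 0.0026  0.      0.0911 -0.0014]
```

Emit:
play_rows(targets="1 0.002 0 0.01 0; 1 0.002 0 0.03 0; 1 0.002 0 0.05 0; 1 0.002 0 0.07 0; 1 0.002 0 0.082 0; 1 0.002 0 0.086 0; 1 0.002 0 0.086 0; 1 0.002 0 0.086 0")

```text
clock: 21.9
tcp_pos: [0.4913, -0.4485, 0.1064]
orientation: [3.131, -0.239, 0.003]
contact_force: [0.4, -0.4, -2.6]
grip_width: 0.0085
gripper_force: 68.6
```

Emit:
play_rows(targets="1 0 0 0.001 0; 1 0 0 0.002 0; 1 0 0 0.003 0; 1 0 0 0.003 0")

```text
clock: 22.23
tcp_pos: [0.4906, -0.448, 0.1026]
orientation: [3.132, -0.239, 0.001]
contact_force: [-0.8, 0.6, -3.7]
grip_width: 0.0085
gripper_force: 68.6
```

Emit:
play_rows(targets="1 0 -0.001 0.001 0; 1 0 -0.001 0.002 0; 1 0 -0.001 0.003 0; 1 0 -0.001 0.004 0; 1 0 -0.001 0.005 0; 1 0 -0.001 0.005 0")

```text
clock: 22.73
tcp_pos: [0.4904, -0.4469, 0.0976]
orientation: [-3.132, 0.239, 0.001]
contact_force: [-2.6, 1.7, 2.1]
grip_width: 0.0084
gripper_force: 69.2
```

Emit:
play_rows(targets="0.9 0 0 0.0005 0; 0.7 0 0 0.0005 0; 0.4 0 0 0.0005 0; 0.18 0 0 0.0005 0; 0.18 0 0 0.0005 0; 0.18 0 0 0.0005 0")

```text
clock: 23.23
tcp_pos: [0.4908, -0.4469, 0.0967]
orientation: [3.132, -0.239, 0.0]
contact_force: [0.9, -1.0, -0.6]
grip_width: 0.0348
gripper_force: 0.0
```

Emit:
play_rows(targets="0.18 0 0 -0.03 0; 0.18 0 0 -0.07 0; 0.18 0 0 -0.11 0; 0.18 0 0 -0.15 0; 0.18 0 0 -0.18 0; 0.18 0 0 -0.19 0; 0.18 0 0 -0.19 0; 0.18 0 0 -0.19 0")

```text
clock: 23.9
tcp_pos: [0.4905, -0.4467, 0.2862]
orientation: [-3.132, 0.239, 0.0]
contact_force: [-0.2, 1.2, -1.8]
grip_width: 0.0351
gripper_force: 0.0
```

Run:
```python
from h import *
c=r.camera_info("wrist");cv2.imwrite("pics/w11.png",r.grab_frame("wrist")[:,:,::-1])
np.savez("w11.npz",**c)
print(r.get_obs()["tcp_pos"],go([.673,.1485,.3],.255+np.pi/2))
```

```text
[ 0.49001504 -0.44629471  0.28489462] [ 0.0907 -0.6157 -0.0145 -0.4071]
```

View pics/w11.png

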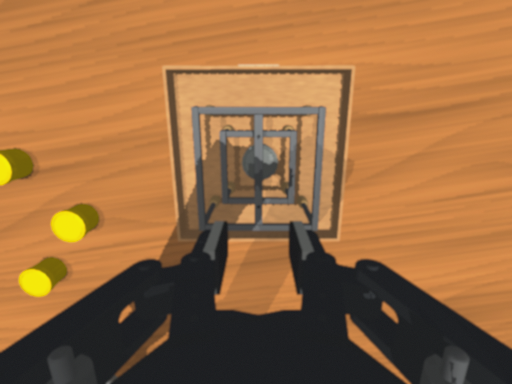

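The middle stand is nested over the small one: its frame, (192,107) to (318,230), surrounds the small frame. Next is the large stand.

Emit:
play_rows(targets="0.18 0.006 -0.04 -0.01 -0.05; 0.18 0.012 -0.08 -0.02 -0.1; 0.18 0.018 -0.12 -0.02 -0.15; 0.18 0.024 -0.16 -0.02 -0.2; 0.18 0.029 -0.2 -0.02 -0.25; 0.18 0.035 -0.24 -0.02 -0.3; 0.18 0.041 -0.28 -0.02 -0.35; 0.18 0.047 -0.32 -0.02 -0.407")

```text
clock: 24.62
tcp_pos: [0.5847, -0.1356, 0.3041]
orientation: [-3.114, -0.403, 0.006]
contact_force: [-0.2, 0.5, -0.5]
grip_width: 0.035
gripper_force: 0.0
```

Run:
```python
from h import *
print(r.get_obs()["tcp_pos"],go([.673,.1485,.3],.255+np.pi/2))
```

```text
[ 0.5847306  -0.13562388  0.30412864] [ 0.1577 -0.2523  0.004   0.0023]
```

Emit:
play_rows(targets="0.18 0.022 -0.034 0 0; 0.18 0.043 -0.069 0 0; 0.18 0.065 -0.103 0 0; 0.18 0.086 -0.138 0 0; 0.18 0.108 -0.172 0 0; 0.18 0.13 -0.207 0 0; 0.18 0.15 -0.24 0 0; 0.18 0.15 -0.24 0 0")

```text
clock: 25.28
tcp_pos: [0.6687, 0.1436, 0.303]
orientation: [-3.107, -0.417, 0.007]
contact_force: [-2.0, 1.1, -0.1]
grip_width: 0.0353
gripper_force: 0.0
```

Emit:
play_rows(targets="0.18 0 0 0 0; 0.18 0 0 0 0; 0.18 0 0 0 0")

```text
clock: 25.53
tcp_pos: [0.6699, 0.1302, 0.3052]
orientation: [3.115, 0.396, -0.004]
contact_force: [-0.7, 0.5, -0.2]
grip_width: 0.035
gripper_force: 0.0
```

Run:
```python
from h import *
c=r.camera_info("wrist");im=r.grab_frame("wrist")[:,:,::-1].copy();cv2.imwrite("pics/w12.png",im)
np.savez("w12.npz",**c); print(r.get_obs()["tcp_pos"],go([.673,.1485,.3],.255+np.pi/2))
print("expect",proj("",[[.6725,.1485,.15],[.7665,.173,.15],[.5785,.124,.15]],c))
m=(cv2.cvtColor(im,cv2.COLOR_BGR2HSV)[:,:,1]<80)
def runs(v):
    e=np.flatnonzero(np.diff(np.r_[0,v.astype(int),0])); return [(int(a),int(b)) for a,b in e.reshape(-1,2) if b-a>3]
for y in range(90,216,20): print("row",y,runs(m[y]))
for x in(180,200,220,290,310,330): print("col",x,runs(m[:,x]))
```

```text
[0.67009582 0.13013804 0.30572919] [ 0.0074 -0.0171  0.0057 -0.0028]
expect [[243.18344768 167.9431117 ]
 [241.59005885  75.43231051]
 [244.51745636 245.394522  ]]
row 90 [(143, 151), (234, 244), (327, 335)]
row 110 [(146, 154), (235, 245), (326, 334)]
row 130 [(148, 156), (236, 246), (326, 333)]
row 150 [(151, 159), (237, 246), (325, 332)]
row 170 [(154, 161), (238, 247), (323, 331)]
row 190 [(157, 164), (239, 247), (323, 330)]
row 210 [(159, 166), (188, 192), (240, 248), (322, 329)]
col 180 [(70, 78), (221, 226), (240, 246), (265, 384)]
col 200 [(69, 77), (236, 384)]
col 220 [(69, 77), (221, 285), (311, 384)]
col 290 [(67, 75), (232, 255), (311, 384)]
col 310 [(0, 10), (67, 75), (211, 217), (231, 384)]
col 330 [(66, 174), (255, 384)]
```

The row and column runs are clear: the bar goes from (238,72) to (245.5,242).

Run:
```python
from h import *
c=dict(np.load("w12.npz"))
B=ray("",[(237.8,72.5),(245.7,241.8)],.15,c)[:,:2]; v=B[0]-B[1];a=np.arctan2(v[1],v[0]);print("bar",B.mean(0),np.linalg.norm(v),a)
C=ray("",[(239.2,90),(244.3,210)],.15,c)[:,:2]; w=C[0]-C[1]; print(np.arctan2(w[1],w[0]))
print(go([*B.mean(0),.128],a+np.pi/2))
```

```text
bar [0.67592779 0.15058982] 0.19227558691970084 0.28286748105198717
0.2790552483054388
[ 0.0111 -0.0185  0.1777 -0.0306]
```

Emit:
play_rows(targets="0.18 0.011 -0.0185 0.03 -0.03; 0.18 0.011 -0.0185 0.07 -0.03; 0.18 0.011 -0.0185 0.11 -0.03; 0.18 0.011 -0.0185 0.15 -0.03; 0.18 0.011 -0.0185 0.17 -0.03; 0.18 0.011 -0.0185 0.1775 -0.03; 0.18 0.011 -0.0185 0.1775 -0.03; 0.18 0.011 -0.0185 0.1775 -0.03")

```text
clock: 26.25
tcp_pos: [0.6772, 0.1524, 0.1306]
orientation: [-3.11, -0.444, -0.003]
contact_force: [0.0, 1.0, 0.6]
grip_width: 0.0348
gripper_force: 0.0
```

Emit:
play_rows(targets="0.6 0 0 0 0; 1 0 0 0 0; 1 0 0 0 0; 1 0 0 0 0; 1 0 0 0 0; 1 0 0 0 0", squeeze=80)

```text
clock: 26.75
tcp_pos: [0.6779, 0.153, 0.132]
orientation: [-3.11, -0.445, -0.007]
contact_force: [-0.6, -0.6, 7.1]
grip_width: 0.0085
gripper_force: 78.4
```

Emit:
play_rows(targets="1 0 0 -0.005 0; 1 0 0 -0.015 0; 1 0 0 -0.035 0; 1 0 0 -0.065 0; 1 0 0 -0.095 0; 1 0 0 -0.125 0; 1 0 0 -0.155 0; 1 0 0 -0.175 0")

```text
clock: 27.42
tcp_pos: [0.6766, 0.1535, 0.3084]
orientation: [-3.109, -0.446, -0.005]
contact_force: [0.9, 0.5, -4.2]
grip_width: 0.0076
gripper_force: 78.2
```

Run:
```python
from h import *
c=dict(np.load("w11.npz"))
C=ray("",[(192,107),(326,107),(318,230),(200,231)],.119,c)[:,:2]; u=C[0]-C[3]+C[1]-C[2]; print(C.mean(0).round(4),np.arctan2(u[1],u[0]))
print(r.get_obs()["tcp_pos"],go([.4895,-.4465,.305],-.15+np.pi/2))
```

```text
[ 0.4894 -0.4472] -0.15076944474317716
[0.67659245 0.15350572 0.30838259] [-0.3483  0.5231  0.0021  0.4352]
```

Emit:
play_rows(targets="1 -0.01 0.015 0 0.03; 1 -0.028 0.042 0 0.07; 1 -0.047 0.07 0 0.12; 1 -0.066 0.099 0 0.18; 1 -0.085 0.128 0 0.24; 1 -0.104 0.156 0 0.3; 1 -0.123 0.185 0 0.36; 1 -0.142 0.213 0 0.41")

```text
clock: 28.08
tcp_pos: [0.5984, -0.093, 0.3043]
orientation: [-3.135, 0.202, 0.001]
contact_force: [1.0, -0.5, -3.3]
grip_width: 0.0079
gripper_force: 78.2
```

Run:
```python
from h import *
print(r.get_obs()["tcp_pos"],go([.4915,-.447,.305],-.15+np.pi/2))
```

```text
[ 0.59838053 -0.09299271  0.30429095] [-0.0606  0.3648 -0.0007  0.0214]
```

Emit:
play_rows(targets="1 -0.005 0.035 0 0.02; 1 -0.011 0.07 0 0.02; 1 -0.017 0.105 0 0.02; 1 -0.023 0.14 0 0.02; 1 -0.029 0.175 0 0.02; 1 -0.035 0.21 0 0.02; 1 -0.041 0.245 0 0.02; 1 -0.046 0.275 0 0.02")

```text
clock: 28.75
tcp_pos: [0.5178, -0.3608, 0.3043]
orientation: [3.133, -0.231, -0.001]
contact_force: [-0.6, -0.9, -3.8]
grip_width: 0.0077
gripper_force: 78.3
```

Emit:
play_rows(targets="1 -0.005 0.03 0 0; 1 -0.01 0.055 0 0; 1 -0.012 0.068 0 0; 1 -0.013 0.075 0 0; 1 -0.013 0.075 0 0; 1 -0.013 0.075 0 0; 1 -0.013 0.075 0 0")

```text
clock: 29.33
tcp_pos: [0.4976, -0.4283, 0.3042]
orientation: [-3.132, 0.223, -0.001]
contact_force: [-0.3, -0.2, -3.5]
grip_width: 0.0078
gripper_force: 78.3
```

Run:
```python
from h import *
print(r.get_obs()["tcp_pos"],r.get_obs()["contact_force"],go([.4915,-.447,.305],-.15+np.pi/2))
```

```text
[ 0.49756842 -0.42827419  0.30420572] [-0.30585202 -0.23303214 -3.5021901 ] [-0.0034  0.0194 -0.0008  0.008 ]
```

Emit:
play_rows(targets="1 -0.002 0.01 0 0.007; 1 -0.003 0.018 0 0.007; 1 -0.003 0.018 0.01 0.007; 1 -0.003 0.018 0.02 0.007; 1 -0.003 0.018 0.03 0.007; 1 -0.003 0.018 0.03 0.007; 1 -0.003 0.018 0.03 0.007")

```text
clock: 29.92
tcp_pos: [0.4902, -0.4472, 0.2726]
orientation: [-3.131, 0.238, 0.004]
contact_force: [-0.8, -0.3, -3.2]
grip_width: 0.0081
gripper_force: 78.3
```

Run:
```python
from h import *
cv2.imwrite("pics/w13.png",r.grab_frame("wrist")[:,:,::-1])
print(r.get_obs()["tcp_pos"],go([.4915,-.447,.136],-.15+np.pi/2))
```

```text
[ 0.49064157 -0.44761326  0.27368481] [ 0.0009 -0.0006  0.1377 -0.0017]
```

View pics/w13.png

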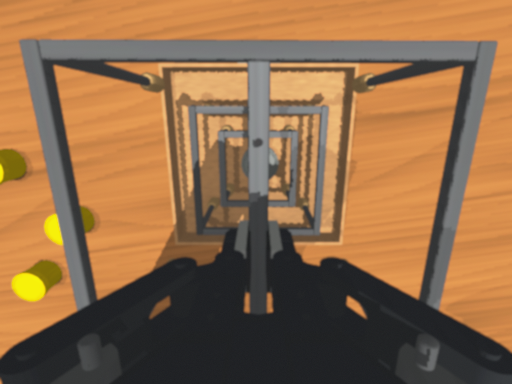

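Everything is aligned, with the large stand's feet at (152,84) and (365,83) straddling the rim symmetrically. I'll lower it.

Emit:
play_rows(targets="1 0.001 -0.0005 0.01 0; 1 0.001 -0.0005 0.03 0; 1 0.001 -0.0005 0.055 0; 1 0.001 -0.0005 0.08 0; 1 0.001 -0.0005 0.105 0; 1 0.001 -0.0005 0.122 0; 1 0.001 -0.0005 0.13 0; 1 0.001 -0.0005 0.13 0")

```text
clock: 30.63
tcp_pos: [0.4908, -0.4468, 0.142]
orientation: [-3.13, 0.238, 0.005]
contact_force: [-0.2, -0.2, -4.1]
grip_width: 0.0077
gripper_force: 78.3
```

Emit:
play_rows(targets="1 0 0 0.001 0; 1 0 0 0.002 0; 1 0 0 0.003 0; 1 0 0 0.003 0; 1 0 0 0.003 0")

```text
clock: 31.05
tcp_pos: [0.492, -0.448, 0.1421]
orientation: [3.132, -0.239, 0.002]
contact_force: [-0.6, -0.1, -3.1]
grip_width: 0.0079
gripper_force: 78.3
```

Emit:
play_rows(targets="1 0 0 0.001 0; 1 0 0 0.002 0; 1 0 0 0.003 0; 1 0 0 0.004 0; 1 0 0 0.005 0; 1 0 0 0.006 0; 1 0 0 0.006 0")

```text
clock: 31.63
tcp_pos: [0.4915, -0.4477, 0.1361]
orientation: [-3.132, 0.239, 0.0]
contact_force: [-3.6, 2.6, 4.3]
grip_width: 0.0077
gripper_force: 79.2
```

Contact with the floor; releasing.

Emit:
play_rows(targets="0.9 0 0 0 0; 0.7 0 0 0 0; 0.4 0 0 0 0; 0.18 0 0 0 0; 0.18 0 0 0 0; 0.18 0 0 0 0")

```text
clock: 32.13
tcp_pos: [0.4918, -0.4479, 0.1352]
orientation: [3.132, -0.239, 0.001]
contact_force: [0.1, -0.5, 0.6]
grip_width: 0.0352
gripper_force: 0.0
```

Emit:
play_rows(targets="0.18 0 0 -0.03 0; 0.18 0 0 -0.07 0; 0.18 0 0 -0.11 0; 0.18 0 0 -0.15 0; 0.18 0 0 -0.16 0; 0.18 0 0 -0.16 0; 0.18 0 0 -0.16 0; 0.18 0 0 -0.16 0")

```text
clock: 32.8
tcp_pos: [0.491, -0.4472, 0.2935]
orientation: [-3.131, 0.239, 0.003]
contact_force: [-0.2, 0.2, -0.6]
grip_width: 0.0351
gripper_force: 0.0
```

Run:
```python
from h import *
c=r.camera_info("wrist");im=r.grab_frame("wrist")[:,:,::-1].copy();cv2.imwrite("pics/w14.png",im)
m=(cv2.cvtColor(im,cv2.COLOR_BGR2HSV)[:,:,1]<80)
def runs(v):
    e=np.flatnonzero(np.diff(np.r_[0,v.astype(int),0])); return [(int(a),int(b)) for a,b in e.reshape(-1,2) if b-a>3]
print(r.get_obs()["tcp_pos"],r.get_obs()["contact_force"])
R2=R.from_rotvec([0,0,-.15]).as_matrix()
for n,h,z in(("large",.097,.154),("mid",.071,.119),("small",.045,.084)):
    P=np.array([[h,h,0],[h,-h,0],[-h,-h,0],[-h,h,0]])@R2.T+[.4895,-.4468,z]; print(n,proj("",P,c).round(0).tolist())
for y in(110,150,190): print("row",y,runs(m[y]))
for x in(190,205,225,290,310): print("col",x,runs(m[:,x]))
```

```text
[ 0.49092437 -0.4471294   0.29313531] [-0.11048323  0.1187278  -0.59287483]
large [[160.0, 83.0], [357.0, 83.0], [341.0, 258.0], [177.0, 258.0]]
mid [[196.0, 110.0], [321.0, 110.0], [314.0, 226.0], [203.0, 226.0]]
small [[223.0, 131.0], [293.0, 131.0], [291.0, 198.0], [226.0, 198.0]]
row 110 [(160, 168), (192, 324), (350, 359)]
row 150 [(164, 172), (195, 202), (221, 227), (246, 273), (289, 296), (314, 321), (347, 354)]
row 190 [(168, 175), (198, 205), (222, 231), (255, 262), (285, 294), (311, 319), (343, 350)]
col 190 [(80, 94), (229, 239), (253, 384)]
col 205 [(80, 88), (107, 114), (201, 229), (230, 384)]
col 225 [(80, 88), (107, 115), (130, 202), (222, 261), (311, 384)]
col 290 [(80, 88), (107, 115), (130, 203), (223, 261), (311, 384)]
col 310 [(80, 88), (107, 114), (206, 384)]
```

All three frames lie within about 2 px of where they should be, and the hand is clear. I'll hand in.

```bash
python3 -c "
from bench import r
print(r.hand_in())"
```

```text
the job is handed in; nothing more can be done
None
```

The tub and the small, middle and large stands are nested and centred in the carton, and I never touched the spare foot. I handed the job in at about 33 s; it returned no verdict, but the last wrist image put all three frames within about 2 px of their expected places.

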